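# Clamp the stop rod against the pine block with its cam lever

### The arm

A 7-joint arm with a two-finger parallel gripper is mounted at the origin on a cart in front of the work surface, level with it; the furniture and walls round the work are solid. World frame = base frame: x ahead of the robot, y to its left, z up, the work surface at z = 0. Lengths are in m, angles in rad, forces in N, time in s.
With the tool pointing down it reaches from about 0.4 to 0.925 m from the base axis. Payload 4.1 kg.
Tool frame: the origin (TCP) lies where the fingers leave the gripper's body, on its centre line; the fingertips stand 73 mm ahead of it and the grasp point (between the pads) lies 54 mm ahead of it (env.tcp_to_tips is the z of the fingertips in the tool frame, in m); z points along the fingers, y is the line along which they close (so a half turn about z gives the same grasp; the last joint's range is limited). The gripper opens to 85 mm and grips with 20 to 120 N. Pads are 22 mm wide; open, the fingers measure 114 mm over their backs; the gripper's body (76 mm by 85 mm) begins 54 mm behind the grasp point. The pads swing forward as they close: fully open they stand 13 mm farther back than shut.
Start: joints at [1.103, 0.398, 0.045, 1.537, -0.019, 1.207, -0.051], TCP at [0.234, -0.606, 0.304] pointing down, gripper open.
Joint ranges: [-2.82, 2.82], [-0.49, 2.23], [-1.37, 1.46], [0, 2.46], [-1.36, 4.5], [0.23, 2], [-2.94, 2.94]. Speed limits (rad/s): [2.57, 2.57, 3.14, 3.14, 3.14, 3.14, 3.14].

### API

Orientations are given as [roll, pitch, yaw] about the fixed x, y, z axes, in that order (R = Rz(yaw) Ry(pitch) Rx(roll)).
In Python, from plant import env gives the robot as it stands.
- The arm moves only by the tool jog_arm, never from a script. Its argument "moves" is a list of rows, each an object with "linear": the shift along the world's x, y, z in cm, a list of three; "twist": the turn about the world's z in degrees; "jaw": the finger opening in cm, from 0 to 8.54. A call has 1 to 5 rows; each row shifts and turns the commanded pose from where the row before left it; what a row does not reach is not made up. A row lasts 1/8 s, in which the tool goes at most 62.5 mm and 10.7 degrees, less where a joint would pass 70% of its speed; a pose out of reach is approached as far as the arm can. A call is refused whole if a number of a shift passes 6.25 or a number of a turn 10.7, either way. A call with a gripper value outside its range is refused whole. The fingers move at their own pace and stop on an object; "force" is the grip in N (left out, the last holds). Time passes only in rows, so rows that do not move let the fingers close. It gives the time, the measured TCP pose, the force, the opening and the grip force at its end, in the units of the state.
- env.sense(): the state, without advancing time (a new reading comes with each control period).
- env.snapshot(name): name is "side" or "top"; returns a dict with "img" (480x640x3 uint8, red, green, blue), "fx", "fy", "cx", "cy" (pixels), "k1" (the pictures are not rectified: a ray, as slopes to the right and down, at radius r is drawn at 1 + k1 r^2 times it, then the intrinsics apply), "R" (3x3) and "t" (3): a world point X has camera coordinates R X + t. Camera axes: x right, y down, z forward; pixel columns grow to the right and rows downward; lengths in m; the calibration is good to about 2 mm. A picture is of the moment at which its call begins. There is no depth.
- env.hand_in(): hands the job in; it is judged then, once.
The state is a dict: "time": time; "joint_pos": joint angles; "joint_vel": joint speeds; "effort": joint torques, N m; "eef_pos": TCP position; "ee_rot": TCP orientation; "force": force on the tool from outside, world axes, zero at the start; "moment": the same for the moment, N m; "gripper_width": opening from 0.0 (shut) to 1.0 (fully open); "grasp_force": force on a finger pad.
Only numpy, scipy, OpenCV 4.12 (cv2) and the standard library are available. Lean on these libraries where they do the work, as an engineer would, in place of code of your own. Each camera call takes 0.05 s, during which the arm holds its last target. There are 200 camera calls.

### The job

Two rod stops of the same make are screwed to the board on the bench, one of them with a pine block on its base. On that one, push the rod forward by its upright grip until its rubber foot presses the block flush against the fence, then flip its cam lever over centre, towards the robot and fully down, so that the rod is locked there. Leave the other rod stop as it is.

Things in the scene. Friction and masses are not known exactly. Their poses are not given: they have to be found in the camera images.
- work_stop: Rod stop fixed on a 80 mm thick board, the one of two with a pine block: wooden base, aluminium clamp block, sliding rod, cam lever, wooden fence. Origin under the base, on the board, below the lever pivot; x along the rod from robot to fence (about straight ahead), y left, z up. In mm: base x -45..165, y +-40, top z 12; clamp x +-22, ears to z 77; lever pivot (0,0,66); fence face x 143, top z 60.
- work_stop_rod (a joint): Slide of its rod, m: grows towards the fence, 0 to 0.085, starts at 0 to 0.03. Upright grip at fixture x = -150 mm + slide, y 0: black knob 20 mm across, z 68..95, on a 15 mm stem. Rod 16 mm across, axis z 36. Rubber foot, front at x = 45 mm + slide; it meets the seated block at slide 0.050. Moves with 2 N, stays where left; the closed lever clamps it.
- work_stop_lever (a joint): Its cam lever, rad: bar 77 mm from pivot to tip, 14..20 wide, 8 thick; turns about a level axis across the rod, leaning (0.44 - value) rad from upright to the fence side. Starts open, at 0; swings over the top to the robot's side to 1.8: closed, 12 deg above level. Resists with up to 7 N at the tip until 1.5, then snaps shut; let go sooner it swings back.
- block_center (a point): Centre of the loose pine block, 48 (along the rod) x 55 x 45 mm high, standing on the base between foot and fence; starts up to 6 mm short of the fence and 4 mm off the rod's line. Against the fence its centre is at fixture x 119 mm. Right of the work a tall fan stands on the bench (x over 0.42, y -0.07 to -0.35): come in from the robot's side of it.
- spare_stop_rod (a joint): Slide (m) of the rod of the other, empty fixture beside it (same build, same meaning of the values); to be left as it is.
- spare_stop_lever (a joint): Angle (rad) of the cam lever of the other, empty fixture beside it (same build, same meaning of the values); to be left as it is.

How it is judged:
On the way:
1. with the lever still open, the rod's foot holds the block against the fence (value of joint work_stop_rod between 0.045 and 0.056 m and x of block_center in the frame of work_stop between 0.111 and 0.126 m and y of block_center in the frame of work_stop between -0.02 and 0.02 m and angle between block_center's own z axis and vertical below 0.17 rad and value of joint work_stop_lever below 0.9 rad), for 0.2 s.
At the end, for the whole second after the job is handed in: The block stands upright against the fence (within 8 mm of flush, 20 mm sideways), the rod's foot bears on it (slide 0.045 to 0.056 m), the lever is closed past centre (over 1.65 rad), the rod is at rest, and the other stop is as it was (lever under 0.5 rad, slide under 0.035 m) (value of joint work_stop_rod between 0.045 and 0.056 m and x of block_center in the frame of work_stop between 0.111 and 0.126 m and y of block_center in the frame of work_stop between -0.02 and 0.02 m and angle between block_center's own z axis and vertical below 0.17 rad and value of joint work_stop_lever above 1.65 rad and velocity of joint work_stop_rod below 0.01 m/s and value of joint spare_stop_lever below 0.5 rad and value of joint spare_stop_rod below 0.035 m); the robot touches nothing.
It fails at once if the other rod stop was operated (value of joint spare_stop_lever above 0.7 rad or value of joint spare_stop_rod above 0.045 m).
It fails at once if the block was tipped over or knocked off the fixture (angle between block_center's own z axis and vertical above 0.6 rad or y of block_center in the frame of work_stop above 0.05 m or y of block_center in the frame of work_stop below -0.05 m).
It also fails if it takes over 43 s, if anything falls off the work surface, if the arm or the gripper's body presses on something with over 40 N, if the wrist force passes 120 N, or if a joint passes its speed limit or range.

## Working session

There is one attempt and no reset: what is moved stays moved. The work goes in short steps, Python scripts to look and compute and a tool call to move; the robot and the scene stay as the last step left them, time stands still between calls to the robot, and variables do not carry over. Pictures are saved under pics/ and viewed, at most 10 in all, crops included, and the job is handed in when it is done.

Besides the shell and the picture viewer there is one more tool, called after ">>>" as name([rows], argument=value, ...), one row to a line, values as JSON. jog_arm: Moves the arm, as the interface text tells. Its arguments: {"type":"object","properties":{"moves":{"type":"array"},"force":{"type":"number"}},"required":["moves"]}

```bash
mkdir -p pics; ls; python3 - <<'E'
from plant import env
import cv2,numpy as np
for n in ("side","top"):
    s=env.snapshot(n); cv2.imwrite(f"pics/{n}0.png",s["img"][:,:,::-1])
    print(n,s["fx"],s["fy"],s["cx"],s["cy"],s["k1"]); print(np.round(s["R"],4).tolist(),np.round(s["t"],4).tolist(), (-s["R"].T@s["t"]).round(3))
o=env.sense(); print({k:np.round(v,3).tolist() for k,v in o.items()})
E
```

```text
pics
side 483.7110884500752 483.7110884500752 321.527865422937 236.36005384794782 -0.028076948494422813
[[-0.9998, -0.0044, 0.0215], [-0.0192, 0.6456, -0.7634], [-0.0105, -0.7636, -0.6456]] [0.6684, 0.016, 1.0913] [0.68  0.826 0.702]
top 466.9304119342434 466.9304119342434 320.11466312315775 241.62333153093155 0.012120954855073883
[[-0.009, -0.9999, -0.0062], [-0.9942, 0.0096, -0.1074], [0.1074, 0.0052, -0.9942]] [0.1723, 0.6622, 0.9214] [0.561 0.161 0.988]
{'time': 0.1, 'joint_pos': [1.103, 0.399, 0.045, 1.538, -0.019, 1.207, -0.051], 'joint_vel': [-0.001, -0.001, -0.0, -0.004, -0.001, 0.001, 0.002], 'effort': [0.003, -47.627, 1.37, -25.495, 0.012, 0.005, 0.0], 'eef_pos': [0.234, -0.606, 0.303], 'ee_rot': [-3.14, 0.0, 0.369], 'force': [0.317, 0.338, 0.579], 'moment': [-0.016, -0.009, 0.027], 'grasp_force': 0.0, 'gripper_width': 1.004}
```

View pics/top0.png

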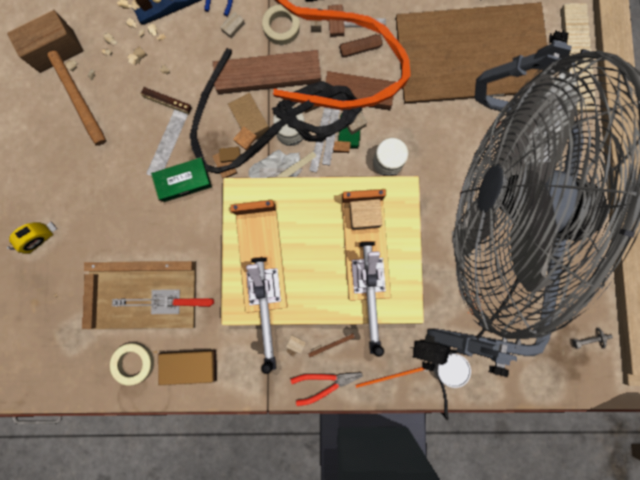

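View pics/side0.png

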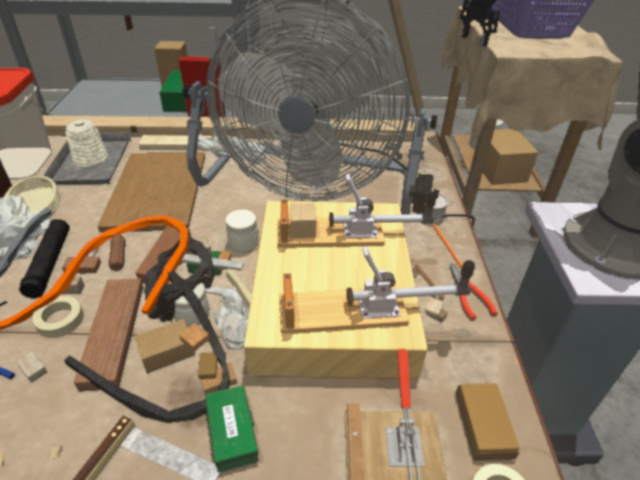

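The top view shows the work stop on the right, with its block at about (366,213), fence at (364,196) and knob at (376,350). The spare is on the left, with its knob at (267,366). I'll zoom in for accurate pixels.

```bash
python3 - <<'E'
import cv2,numpy as np
a=cv2.imread("pics/top0.png")[180:365,325:415]; b=cv2.imread("pics/side0.png")[165:265,265:460]
a=cv2.resize(a,None,fx=3.2,fy=3.2,interpolation=cv2.INTER_CUBIC); b=cv2.resize(b,None,fx=2.5,fy=2.5,interpolation=cv2.INTER_CUBIC)
c=np.zeros((600,800,3),np.uint8); c[:a.shape[0],:a.shape[1]]=a; c[:b.shape[0],300:300+b.shape[1]]=b
cv2.imwrite("pics/crop0.png",c)
E
```

```text
(no output)
```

View pics/crop0.png

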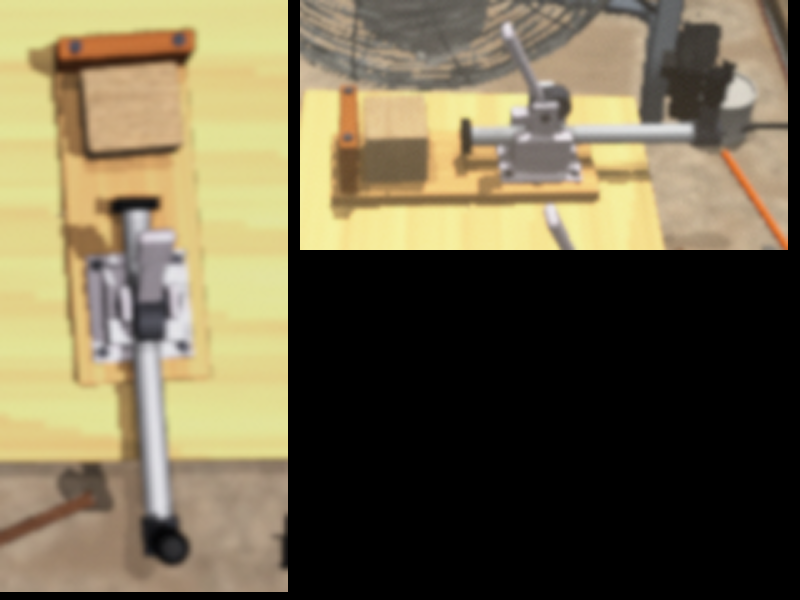

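```bash
cat >h.py <<'E'
import numpy as np,cv2
from plant import env
def cam(n):
    s=env.snapshot(n); s["K"]=np.array([[s["fx"],0,s["cx"]],[0,s["fy"],s["cy"]],[0,0,1]]); s["d"]=np.array([s["k1"],0,0,0]); return s
def ray(s,px,z):
    u=cv2.undistortPoints(np.array([[px]],float),s["K"],s["d"])[0,0]
    d=s["R"].T@np.array([*u,1]); c=-s["R"].T@s["t"]; return c+d*(z-c[2])/d[2]
def proj(s,X):
    return cv2.projectPoints(np.array(X,float).reshape(-1,3),cv2.Rodrigues(s["R"])[0],s["t"],s["K"],s["d"])[0][:,0]
E
python3 - <<'E'
from h import *
s=cam("top")
for n,p,z in [("knob",(173,545),.175),("rod near",(158,515),.124),("rod at clamp",(147,345),.124),("foot",(135,203),.124),("levtip",(157,235),.215),("baseL",(78,383),.092),("baseR",(212,375),.092),("fenceL",(62,62),.14),("fenceR",(191,53),.14),("fbL",(58,38),.14),("fbR",(193,30),.14),("blkFL",(80,68),.137),("blkFR",(182,62),.137),("blkNR",(182,145),.137),("blkNL",(88,151),.137)]:
    print(n,ray(s,(325+p[0]/3.2,180+p[1]/3.2),z).round(4)[:2])
t=cam("side")
for n,p,z in [("fence top mid",(347-300,90),.14),("foot",(466-300,135),.116),("tip",(508-300,28),.215)]:
    print(n,ray(t,(265+p[0]/2.5,165+p[1]/2.5),z).round(4)[:2])
E
```

```text
knob [0.4613 0.0664]
rod near [0.4718 0.0686]
rod at clamp [0.5678 0.0728]
foot [0.65   0.0781]
levtip [0.6238 0.0758]
baseL [0.546  0.1111]
baseR [0.55   0.0313]
fenceL [0.7305 0.1201]
fenceR [0.7349 0.0457]
fbL [0.7446 0.1222]
fbR [0.7484 0.0442]
blkFL [0.7274 0.1096]
blkFR [0.7303 0.0506]
blkNR [0.6819 0.0517]
blkNL [0.679  0.1057]
fence top mid [0.7455 0.0552]
foot [0.6513 0.079 ]
tip [0.6239 0.077 ]
```

The measurements agree with each other:

| Quantity | Value |
|---|---|
| Fixture origin | about (0.5915, 0.0743) |
| Yaw | about 0.055 rad |
| Slide | about 0.020 m |
| Block gap to fence | about 6 mm |

I'll go round the robot's side of the fan with the jaws shut.

>>> jog_arm([
  {"linear": [0.8,5.5,0],"twist": -6,"jaw": 0},
  {"linear": [0.8,5.5,0],"twist": -6,"jaw": 0},
  {"linear": [0.8,5.5,0],"twist": -6,"jaw": 0},
  {"linear": [1.2,5.5,0],"twist": 0,"jaw": 0},
  {"linear": [1.6,5.5,0],"twist": 0,"jaw": 0},
], force=40)

```text
time: 0.82
eef_pos: [0.2863, -0.3294, 0.3039]
ee_rot: [3.141, -0.0, 0.054]
force: [1.5, -1.2, -0.0]
gripper_width: 0.001
grasp_force: 0.0
```

>>> jog_arm([
  {"linear": [2.8,5.5,0],"twist": 0,"jaw": 0},
  {"linear": [2.8,5.5,0],"twist": 0,"jaw": 0},
  {"linear": [2.2,5.5,0],"twist": 0,"jaw": 0},
  {"linear": [1.4,6,0],"twist": 0,"jaw": 0},
  {"linear": [1.2,6,0],"twist": 0,"jaw": 0},
])

```text
time: 1.45
eef_pos: [0.3906, -0.0443, 0.3041]
ee_rot: [3.141, -0.001, 0.055]
force: [1.1, 0.8, -0.5]
gripper_width: -0.003
grasp_force: 0.0
```

>>> jog_arm([
  {"linear": [1.3,5.6,0],"twist": 0,"jaw": 0},
  {"linear": [1.2,5.6,0],"twist": 0,"jaw": 0},
  {"linear": [0,0,-3.8],"twist": 0,"jaw": 0},
  {"linear": [0,0,-3.8],"twist": 0,"jaw": 0},
  {"linear": [0,0,0],"twist": 0,"jaw": 0},
])

```text
time: 2.08
eef_pos: [0.4133, 0.0653, 0.2258]
ee_rot: [3.142, 0.006, 0.055]
force: [-0.9, 0.4, 0.2]
gripper_width: -0.004
grasp_force: 0.0
```

```bash
python3 - <<'E'
from h import *
o=env.sense(); print(o["eef_pos"],o["force"])
s=cam("top"); t=cam("side")
a=cv2.resize(s["img"][180:380,310:430,::-1],None,fx=3,fy=3,interpolation=cv2.INTER_CUBIC); b=cv2.resize(t["img"][145:265,265:475,::-1],None,fx=2,fy=2,interpolation=cv2.INTER_CUBIC)
c=np.zeros((600,790,3),np.uint8); c[:,:360]=a; c[:240,365:785]=b
cv2.imwrite("pics/crop1.png",c)
E
```

```text
[0.4132791  0.06533829 0.22583778] [-0.85577643  0.39490444  0.17172136]
```

View pics/crop1.png

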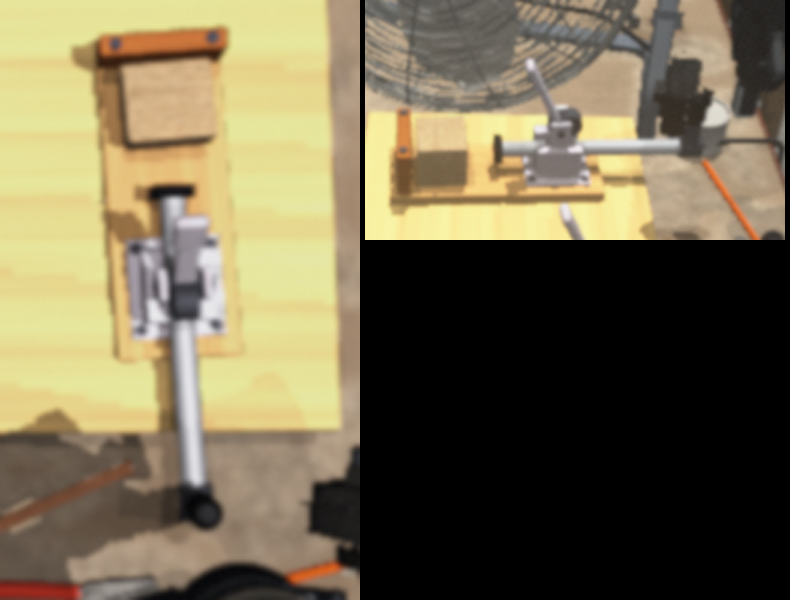

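The gripper stands behind the knob and nothing has moved. The block is still just short of the fence and the lever is open. Now I'll approach and push.

>>> jog_arm([
  {"linear": [2.0,0.2,0],"twist": 0,"jaw": 0},
  {"linear": [0.8,0.1,0],"twist": 0,"jaw": 0},
  {"linear": [0.8,0,0],"twist": 0,"jaw": 0},
  {"linear": [0.7,0,0],"twist": 0,"jaw": 0},
  {"linear": [0.5,0,0],"twist": 0,"jaw": 0},
])

```text
time: 2.8
eef_pos: [0.4636, 0.0689, 0.2281]
ee_rot: [-3.141, 0.0, 0.055]
force: [-2.1, -0.3, 1.5]
gripper_width: 0.002
grasp_force: 1.1
```

>>> jog_arm([
  {"linear": [0.3,0,0],"twist": 0,"jaw": 0},
  {"linear": [0.2,0,0],"twist": 0,"jaw": 0},
])

```text
time: 3.05
eef_pos: [0.4682, 0.069, 0.2279]
ee_rot: [-3.141, 0.001, 0.055]
force: [-2.8, 1.3, 2.3]
gripper_width: -0.0
grasp_force: 1.3
```

>>> jog_arm([
  {"linear": [0.1,0,0],"twist": 0,"jaw": 0},
  {"linear": [0.1,0,0],"twist": 0,"jaw": 0},
])

```text
time: 3.3
eef_pos: [0.4702, 0.0689, 0.2278]
ee_rot: [-3.141, 0.0, 0.055]
force: [-2.4, 1.7, 1.1]
gripper_width: 0.001
grasp_force: 1.2
```

>>> jog_arm([
  {"linear": [0.1,0,0],"twist": 0,"jaw": 0},
  {"linear": [0.1,0,0],"twist": 0,"jaw": 0},
])

```text
time: 3.55
eef_pos: [0.4718, 0.0687, 0.2278]
ee_rot: [3.141, 0.002, 0.055]
force: [-4.6, 0.9, 1.8]
gripper_width: -0.004
grasp_force: 2.4
```

```bash
python3 - <<'E'
from h import *
o=env.sense(); print(o["eef_pos"],o["force"])
s=cam("top"); t=cam("side")
a=cv2.resize(s["img"][180:380,310:430,::-1],None,fx=3,fy=3,interpolation=cv2.INTER_CUBIC); b=cv2.resize(t["img"][145:265,265:475,::-1],None,fx=2,fy=2,interpolation=cv2.INTER_CUBIC)
c=np.zeros((600,790,3),np.uint8); c[:,:360]=a; c[:240,365:785]=b
cv2.imwrite("pics/crop2.png",c)
E
```

```text
[0.47183131 0.06871098 0.22776813] [-4.62432761  0.89773388  1.8360236 ]
```

View pics/crop2.png

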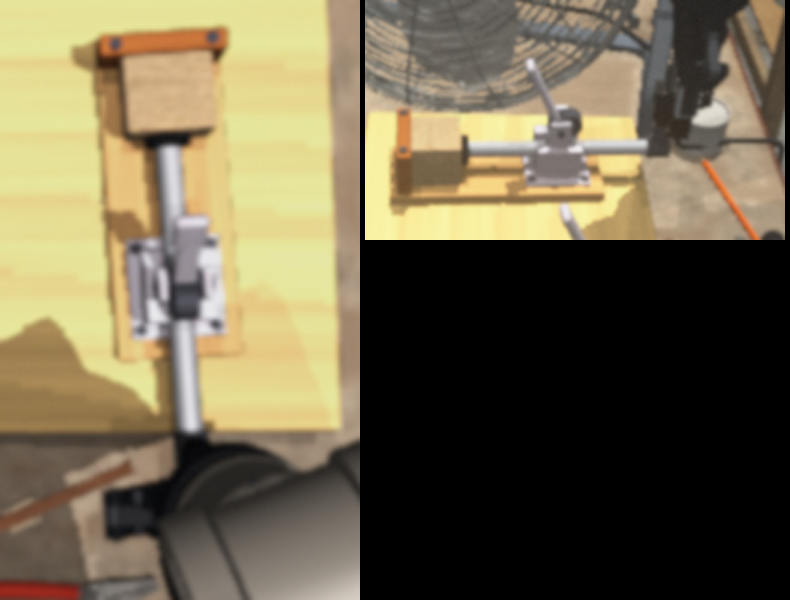

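The block now sits against the fence, with its top edge at crop row 52 touching the fence strip, and the foot is on the block. The push force is starting to rise, so I'll press a little more to seat it and hold.

>>> jog_arm([
  {"linear": [0.1,0,0],"twist": 0,"jaw": 0},
  {"linear": [0.1,0,0],"twist": 0,"jaw": 0},
])

```text
time: 3.9
eef_pos: [0.4722, 0.0687, 0.2276]
ee_rot: [3.141, 0.006, 0.055]
force: [-9.2, 1.0, 6.6]
gripper_width: 0.003
grasp_force: 5.0
```

>>> jog_arm([
  {"linear": [0.1,0,0],"twist": 0,"jaw": 0},
  {"linear": [0,0,0],"twist": 0,"jaw": 0},
  {"linear": [0,0,0],"twist": 0,"jaw": 0},
])

```text
time: 4.28
eef_pos: [0.4724, 0.0687, 0.2274]
ee_rot: [3.14, 0.008, 0.055]
force: [-11.6, 0.8, 8.4]
gripper_width: 0.0
grasp_force: 5.6
```

Seated: the force reached 12 N with no further travel. Now I'll back off, rise, go over the lever and come down on its fence side.

>>> jog_arm([
  {"linear": [-1.5,0,0],"twist": 0,"jaw": 0},
  {"linear": [-1.5,0,0],"twist": 0,"jaw": 0},
  {"linear": [0,0,5],"twist": 0,"jaw": 0},
  {"linear": [0,0,5],"twist": 0,"jaw": 0},
  {"linear": [3,0.2,0],"twist": 0,"jaw": 0},
])

```text
time: 4.9
eef_pos: [0.4767, 0.0709, 0.3329]
ee_rot: [3.139, -0.011, 0.054]
force: [0.6, 0.3, -0.4]
gripper_width: 0.001
grasp_force: 0.0
```

>>> jog_arm([
  {"linear": [4.5,0.2,0],"twist": 0,"jaw": 0},
  {"linear": [4.5,0.2,0],"twist": 0,"jaw": 0},
  {"linear": [4.5,0.2,0],"twist": 0,"jaw": 0},
  {"linear": [4.5,0.1,0],"twist": 0,"jaw": 0},
  {"linear": [0,0,0],"twist": 0,"jaw": 0},
])

```text
time: 5.52
eef_pos: [0.6574, 0.0767, 0.3267]
ee_rot: [-3.141, -0.001, 0.053]
force: [-0.0, 0.8, -0.4]
gripper_width: 0.001
grasp_force: 0.0
```

>>> jog_arm([
  {"linear": [0,0,-2.6],"twist": 0,"jaw": 0},
  {"linear": [0,0,-2.6],"twist": 0,"jaw": 0},
  {"linear": [0,0,0],"twist": 0,"jaw": 0},
])

```text
time: 5.9
eef_pos: [0.6533, 0.077, 0.2742]
ee_rot: [3.14, 0.004, 0.055]
force: [-0.1, -0.7, 0.0]
gripper_width: 0.0
grasp_force: 0.0
```

```bash
python3 - <<'E'
from h import *
o=env.sense(); print(o["eef_pos"],o["force"])
t=cam("side")
cv2.imwrite("pics/crop3.png",cv2.resize(t["img"][95:275,255:495,::-1],None,fx=3,fy=3,interpolation=cv2.INTER_CUBIC))
E
```

```text
[0.65330547 0.07696842 0.27420985] [-0.08180524 -0.73277327  0.04360156]
```

View pics/crop3.png

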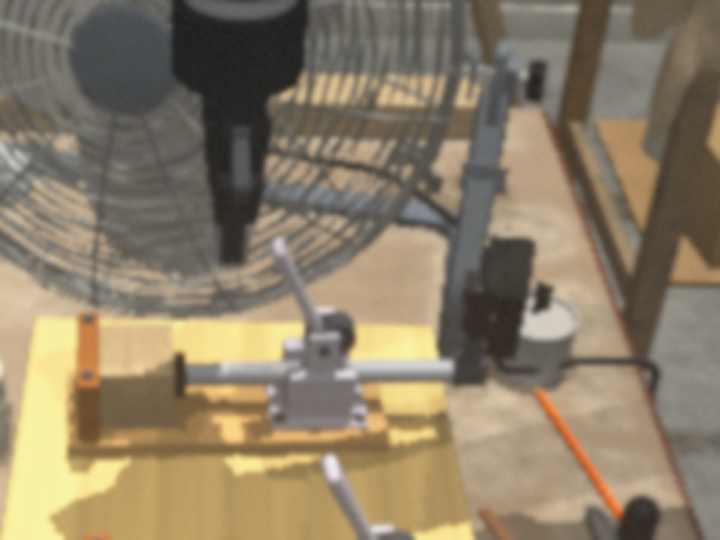

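The closed fingers are just fence-side of the lever tip: finger end at crop (232,262), tip at (280,242). The block and foot are still seated, so I'll swing the lever.

>>> jog_arm([
  {"linear": [-1.6,-0.1,0.1],"twist": 0,"jaw": 0},
  {"linear": [-1.5,-0.1,0.1],"twist": 0,"jaw": 0},
  {"linear": [-1.5,-0.1,0.2],"twist": 0,"jaw": 0},
  {"linear": [-1.0,0,0],"twist": 0,"jaw": 0},
  {"linear": [-0.9,0,-0.2],"twist": 0,"jaw": 0},
])

```text
time: 6.58
eef_pos: [0.5912, 0.0745, 0.2796]
ee_rot: [3.141, -0.005, 0.054]
force: [5.5, -0.4, 5.8]
gripper_width: -0.001
grasp_force: 3.1
```

>>> jog_arm([
  {"linear": [-0.9,-0.1,-0.3],"twist": 0,"jaw": 0},
  {"linear": [-0.8,0,-0.4],"twist": 0,"jaw": 0},
  {"linear": [-0.7,-0.1,-0.6],"twist": 0,"jaw": 0},
  {"linear": [-0.7,0,-0.6],"twist": 0,"jaw": 0},
  {"linear": [-0.5,0,-0.7],"twist": 0,"jaw": 0},
])

```text
time: 7.2
eef_pos: [0.5529, 0.0725, 0.2513]
ee_rot: [3.141, 0.003, 0.055]
force: [0.2, 0.4, 2.2]
gripper_width: 0.002
grasp_force: 0.8
```

>>> jog_arm([
  {"linear": [-0.4,0,-0.8],"twist": 0,"jaw": 0},
  {"linear": [-0.3,0,-0.8],"twist": 0,"jaw": 0},
  {"linear": [-0.1,0,-0.3],"twist": 0,"jaw": 0},
  {"linear": [0,0,0],"twist": 0,"jaw": 0},
])

```text
time: 7.7
eef_pos: [0.546, 0.0726, 0.2336]
ee_rot: [3.141, 0.001, 0.055]
force: [-3.0, -0.4, 8.2]
gripper_width: -0.002
grasp_force: 3.8
```

```bash
python3 - <<'E'
from h import *
o=env.sense(); print(o["eef_pos"],o["force"])
t=cam("side")
cv2.imwrite("pics/crop4.png",cv2.resize(t["img"][95:275,255:495,::-1],None,fx=3,fy=3,interpolation=cv2.INTER_CUBIC))
E
```

```text
[0.5459953  0.07263698 0.23363048] [-2.98000928 -0.42386772  8.22309541]
```

View pics/crop4.png

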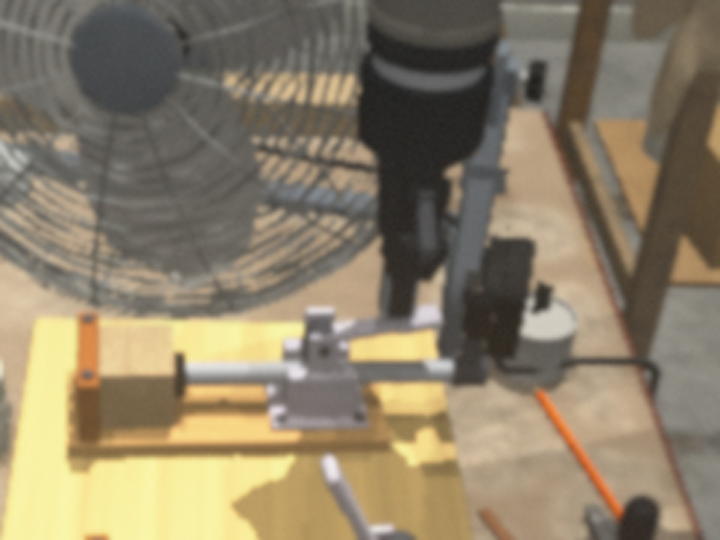

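The lever lies closed near level on the robot's side, with its tip at about crop (430,318). The block is flush with the fence and the foot is on it. I'll retreat straight up and check.

>>> jog_arm([
  {"linear": [0,0,2],"twist": 0,"jaw": 0},
  {"linear": [0,0,5],"twist": 0,"jaw": 0},
  {"linear": [0,0,5],"twist": 0,"jaw": 0},
  {"linear": [-5,0,0],"twist": 0,"jaw": 0},
  {"linear": [-5,0,0],"twist": 0,"jaw": 0},
])

```text
time: 8.38
eef_pos: [0.4453, 0.073, 0.3528]
ee_rot: [-3.141, 0.0, 0.055]
force: [-0.1, -0.4, 1.0]
gripper_width: 0.001
grasp_force: 0.0
```

>>> jog_arm([
  {"linear": [0,0,0],"twist": 0,"jaw": 0},
  {"linear": [0,0,0],"twist": 0,"jaw": 0},
  {"linear": [0,0,0],"twist": 0,"jaw": 0},
])

```text
time: 8.75
eef_pos: [0.4473, 0.0726, 0.3528]
ee_rot: [-3.141, 0.0, 0.054]
force: [-0.4, 0.3, 0.5]
gripper_width: 0.001
grasp_force: 0.0
```

```bash
python3 - <<'E'
from h import *
o=env.sense(); print(o["eef_pos"],o["force"])
s=cam("top"); t=cam("side")
a=cv2.resize(s["img"][180:380,310:430,::-1],None,fx=3,fy=3,interpolation=cv2.INTER_CUBIC); b=cv2.resize(t["img"][145:335,265:475,::-1],None,fx=2,fy=2,interpolation=cv2.INTER_CUBIC)
c=np.zeros((600,790,3),np.uint8); c[:,:360]=a; c[:380,365:785]=b
cv2.imwrite("pics/crop5.png",c)
E
```

```text
[0.44734119 0.07263466 0.35281802] [-0.36220526  0.34489996  0.46128929]
```

View pics/crop5.png

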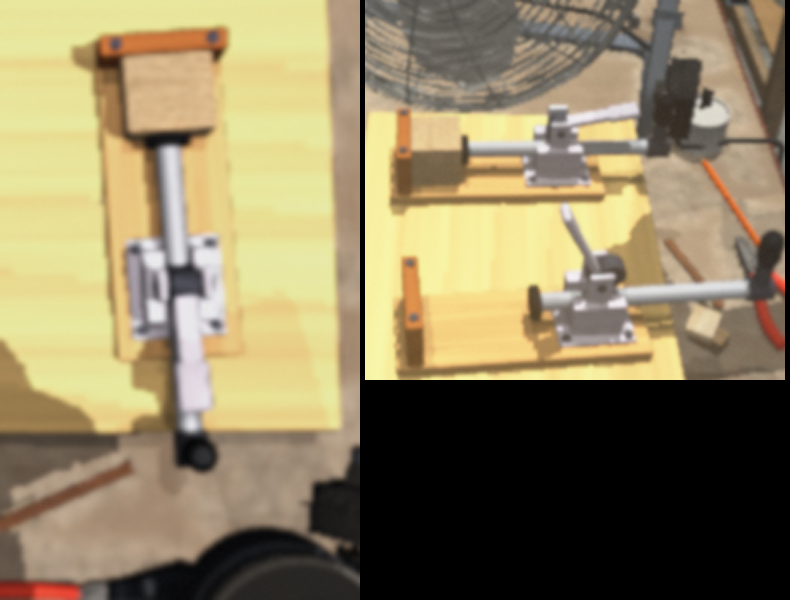

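The lever stays closed after release, the block is flush with the foot against it, and the spare stop is unchanged. I'll hand in.

```bash
python3 -c "
from plant import env
print(env.hand_in())"
```

```text
the job is handed in; nothing more can be done
None
```

The job is handed in after about 9 s of robot time, though the hand-in call returned no verdict: in the last pictures the block is flush against the fence with the foot on it, the cam lever is closed, the arm is clear and the spare stop is as it was.

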